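# Check the tilt spring of the heel gauge

## Task

Check the spring of the gauge that has a shoe heel mounted on its tilting plate: with the fingertips press down the rubber-capped corner of that plate until its pointer is level with the brass index tab, hold it there for about a second, then let go so that the plate springs fully back up. Do not press on past the tab, do not touch the pointer or shift the tab, leave the empty gauge alone, and neither lift nor shove anything else on the bench.

Things in the scene. Friction and masses are not known exactly. Their poses are not given: they have to be found in the camera images.
- heel: The gauge carrying a wooden, cork-topped heel. Green base fixed to the bench, origin under the plate's centre; own +y runs from there over the cap to pointer and scale. Dark steel plate 130 x 130 x 8 set as a diamond, centre 86 up, hinged on its diagonal along own x. Heel: 60 wide, top 122 up, nearest face 46 from the cap's centre. (mm)
- heel_cap (a point): Rubber cap on the sprung corner of that plate, where to press: 40 x 40, turned 45 deg; origin at its top's centre, 63.5 from the hinge, 95 above the bench at rest; at rest its axes are the gauge's. Pushed down, it tilts plate and pointer about the hinge; the pointer's tip drops twice as far. The spring takes about 5 N to start, 8 to 16 N at the index. (mm)
- heel_pointer (a point): Pointer of that gauge: thin steel rod (6 dia) with a conical end, rigid with the plate, running 42 out from its corner along own +y. Origin at its tip: 64.5 beyond the cap's centre, 86 above the bench at rest; it sinks as the cap is pressed. (mm)
- heel_index_tip (a point): Index tab of that gauge: brass block 10 tall, set to another height each time on an upright aluminium scale strip (46 wide, top 102 up). The point is mid-height on the face turned to the pointer, 3 beyond the pointer's tip, 16 to 34 below it at the start. The tab stays put unless pushed. (mm)
- heel_plate (a joint): Tilt of that plate, rad: 0 at rest (level, spring holds it at its upper stop), grows as the cap goes down, end stop 0.36; the pointer's drop is 128 mm x sin(tilt). It springs back to 0 when let go
- bare_cap (a point): The same cap on the second, identical gauge, whose plate is empty (no heel): leave alone. (mm)
- bare_plate (a joint): Tilt of the empty gauge's plate, rad: 0 at rest, and should stay there
- tacks: loose closed round steel tack can, diameter 60, 55 tall; origin under its centre (sizes in mm). Bystander.
- spare_heel: loose wooden shoe heel with a cork top, about 63 x 60, 36 tall, standing on the bench, not on a gauge; origin at its underside (sizes in mm). Bystander.
- hammer: loose hammer lying on the bench along its own x axis (sizes in mm). Bystander.
- glue_tin: loose red rectangular tin 85 x 65 x 100 with a brass stopper, 152 tall in all; origin under its centre (sizes in mm). Bystander.
- polish: loose flat round aluminium polish tin, diameter 66, 24 tall; origin under its centre (sizes in mm). Bystander.
- awl: loose screwdriver-like awl lying along its own x axis (sizes in mm). Bystander.

How it is judged (in metres and radians):
On the way:
1. the fingers press the cap with the pointer level with the index tab (within 5 mm, the tab's own height) for 0.6 s (z of heel_pointer in the frame of heel_index_tip between -0.005 and 0.005 m and contact force between the fingers and heel_plate_c1 above 1 N), for 0.6 s.
At the end, for the whole second after the job is handed in: The plate with the heel is back up at rest (tilt under 0.02 rad, still), the empty gauge's plate is up, the index tab is within 4 mm and every loose thing within 20 mm of where it was (value of joint each of heel_plate, bare_plate below 0.02 rad and velocity of joint heel_plate below 0.05 rad/s and distance of heel_index_tip from where it was at the start of the episode below 0.004 m and distance of each of tacks, spare_heel, hammer, glue_tin, polish, awl from where it was at the start of the episode below 0.02 m); the robot touches nothing.
It fails at once if the pointer is pressed more than 10 mm below the middle of the index tab (z of heel_pointer in the frame of heel_index_tip below -0.01 m).
It fails at once if the robot pushes on the pointer (contact force between any of the fingers, the arm and heel_plate_c2 above 0.5 N or contact force between any of the fingers, the arm and heel_plate_c3 above 0.5 N).
It fails at once if the index tab is shifted by more than 4 mm (distance of heel_index_tip from where it was at the start of the episode above 0.004 m).
It fails at once if the empty gauge is pressed (value of joint bare_plate above 0.04 rad).
It fails at once if a loose thing is lifted, carried or shoved by more than 20 mm (distance of any of tacks, spare_heel, hammer, glue_tin, polish, awl from where it was at the start of the episode above 0.02 m).
It also fails if it takes over 40 s, if anything falls off the work surface, if the arm or the gripper's body presses on something with over 40 N, if the wrist force passes 120 N, or if a joint passes its speed limit or range.

## Robot

A 7-joint arm with a two-finger parallel gripper is mounted at the origin on the work surface. World frame = base frame: x ahead of the robot, y to its left, z up, the work surface at z = 0. Lengths are in mm, angles in rad, forces in N, time in s.
With the tool pointing down it reaches from about 400 to 875 mm from the base axis. Payload 4.4 kg.
Tool frame: the origin (TCP) lies on the mounting face of the last link; the fingertips stand 173 mm ahead of it and the grasp point (between the pads) lies 155 mm ahead of it; z points along the fingers, y is the line along which they close (so a half turn about z gives the same grasp; the last joint's range is limited). The gripper opens to 85 mm and grips with 20 to 120 N. Pads are 22 mm wide; open, the fingers measure 114 mm over their backs; the gripper's body (76 mm by 85 mm) begins 54 mm behind the grasp point. The pads swing forward as they close: fully open they stand 13 mm farther back than shut.
Start: joints at [1.261, 0.628, 0.038, 1.517, -0.027, 0.996, -0.02], TCP at [156.926, -630.785, 404.713] pointing down, gripper open.
Joint ranges: [-3.06, 3.06], [-0.37, 2.12], [-1.25, 1.32], [0.18, 2.47], [-1.1, 4.24], [0.23, 1.98], [-2.94, 2.94]. Speed limits (rad/s): [2.57, 2.57, 3.14, 3.14, 3.14, 3.14, 3.14].

## Interface

Orientations are given as [roll, pitch, yaw] about the fixed x, y, z axes, in that order (R = Rz(yaw) Ry(pitch) Rx(roll)).
In Python, from cell import * gives the robot as it stands. The module is installed in compiled form; this text tells all that it offers.
- The arm moves only by the tool jog_arm, never from a script. Its argument "steps" is a list of rows, each a list of 7 numbers: the opening, from -1 (shut) to 1 (fully open), so that 0 is half open, then the shift along the tool's x, y, z as a fraction of full scale, then the turn, a rotation vector about the tool's x, y, z as a fraction of full scale. A call has 1 to 10 rows; each row shifts and turns the commanded pose from where the row before left it, along the tool's axes as they then stand; what a row does not reach is not made up. Full scale, the value 1, is 500 mm for a shift and 2 rad for a turn. A row lasts 1/8 s, in which the tool goes at most 62.5 mm and 10.7 degrees, less where a joint would pass 70% of its speed; a pose out of reach is approached as far as the arm can. A call with a number of a shift or a turn outside -1 to 1 is refused whole. A call with a gripper value outside its range is refused whole. The fingers move at their own pace and stop on an object; the grip force is fixed at half the most. Time passes only in rows, so rows that do not move let the fingers close. It gives the time, the measured TCP pose, the force, the opening and the grip force at its end, in the units of the state.
- read_state(): the state, without advancing time (a new reading comes with each control period).
- get_image(name): name is "scene" or "top" or "wrist"; returns a dict with "pixels" (420x560x3 uint8, red, green, blue), "depth" (420x560 float32, mm along the optical axis (not along the pixel's ray), 0 where there is no reading), "vertical_fov" (degrees; the focal length in pixels is half the picture's height over the tangent of half this angle, whatever the lens; pixels are square), "cx", "cy" (the principal point, pixels), "R" (3x3) and "t" (3): a world point X has camera coordinates R X + t. Camera axes: x right, y down, z forward; pixel columns grow to the right and rows downward; lengths in mm; the calibration is good to about 2 mm. A picture is of the moment at which its call begins.
- finish_job(): hands the job in; it is judged then, once.
The state is a dict: "clock": time; "qpos": joint angles; "qd": joint speeds; "tau": joint torques, N m; "eef_pos": TCP position; "tool_rot": TCP orientation; "force": force on the tool from outside, world axes, zero at the start; "torque": the same for the moment, N m; "width": finger opening in mm; "gripper_force": force on a finger pad.
Only numpy, scipy, OpenCV 4.12 (cv2) and the standard library are available. Lean on these libraries where they do the work, as an engineer would, in place of code of your own. Each camera call takes 0.05 s, during which the arm holds its last target. There are 200 camera calls.

## Working session

There is one attempt and no reset: what is moved stays moved. The work goes in short steps, Python scripts to look and compute and a tool call to move; the robot and the scene stay as the last step left them, time stands still between calls to the robot, and variables do not carry over. Pictures are saved under pics/ and viewed, at most 10 in all, crops included, and the job is handed in when it is done.

Besides the shell and the picture viewer there is one more tool, called after "Emit:" by a JSON object that holds its "method" and its "body". jog_arm: Moves the arm, as the interface text tells. Shift numbers are shares of 500 mm and turn numbers shares of 2 rad, none past 1 either way. Its arguments: {"type":"object","properties":{"steps":{"type":"array"}},"required":["steps"]}

```bash
mkdir -p pics; cat > h.py <<'E'
from cell import *
import numpy as np, cv2
def grab(n):
    d=get_image(n); f=d['pixels'].shape[0]/2/np.tan(np.radians(d['vertical_fov'])/2)
    v,u=np.mgrid[:420,:560]; z=d['depth']
    P=np.stack([(u-d['cx'])/f*z,(v-d['cy'])/f*z,z],-1)
    W=(P-np.array(d['t']))@np.array(d['R'])
    W[z==0]=np.nan
    return d['pixels'],W
E
python3 - <<'E'
from h import *
for n in ['scene','top']:
    p,W=grab(n); cv2.imwrite(f'pics/{n}.png',p[:,:,::-1]); np.save(f'{n}.npy',W)
s=read_state(); print(s)
E
```

```text
{'clock': 0.1, 'qpos': array([ 1.26118869,  0.6292562 ,  0.03841955,  1.51826649, -0.02697362,
        0.99630973, -0.02002301]), 'qd': array([ 2.23761502e-04, -2.79589913e-03, -1.47029172e-04, -4.12313107e-04,
       -1.44477220e-03, -6.17456494e-04,  4.88764431e-05]), 'tau': array([ 2.42101953e-03, -5.64537656e+01,  1.23009738e+00, -1.93973565e+01,
        1.11591237e-02,  5.43626491e-03, -4.74225169e-05]), 'eef_pos': array([ 156.88633879, -630.50974561,  403.87915885]), 'tool_rot': array([-3.13987035e+00,  2.49398807e-05,  2.43819433e-01]), 'force': array([ 0.0370418 , -0.03934149,  0.28746299]), 'torque': array([-0.02927122,  0.04451129, -0.00829003]), 'gripper_force': 0.0, 'width': 85.43920486403447}
```

View pics/top.png

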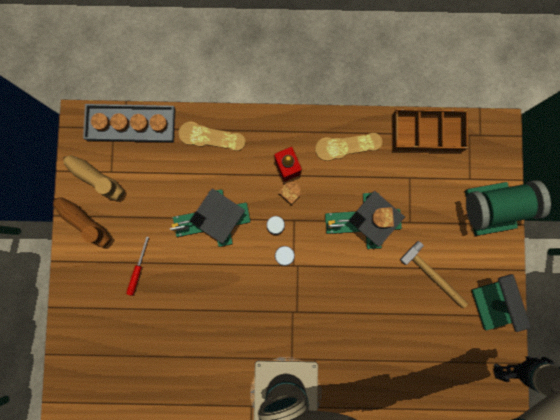

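View pics/scene.png

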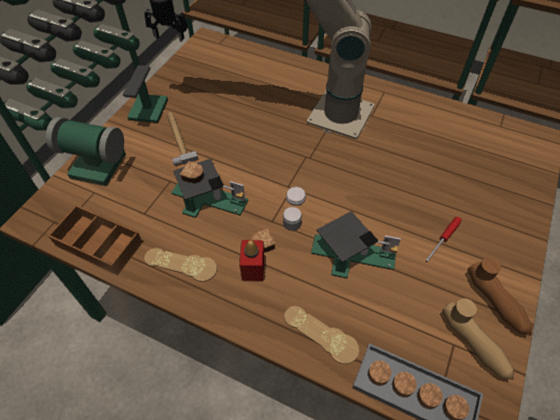

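The top view shows the heel gauge at about (375,220). Its cap is near (358,228), with the pointer and scale towards (335,224). The empty gauge is at (215,215), with its cap on the left. I'll zoom in and measure next.

```bash
python3 - <<'E'
from h import *
p=cv2.imread('pics/top.png')[185:255,320:410]; q=cv2.imread('pics/scene.png')[145:220,165:255]
cv2.imwrite('pics/c1.png',np.vstack([cv2.resize(p,(720,560),interpolation=cv2.INTER_CUBIC)]))
W=np.load('top.npy')
np.set_printoptions(precision=0,suppress=True,linewidth=200)
m=W[190:255,320:410]
# plate: z 80..92
Z=m[...,2]; s=(Z>80)&(Z<90); print(m[s].mean(0),s.sum())
P=m[s].reshape(-1,3)[:,:2].astype(np.float32); print(cv2.minAreaRect(P),cv2.boxPoints(cv2.minAreaRect(P)))
s=(Z>91)&(Z<98);print('cap',m[s].mean(0),s.sum(), cv2.minAreaRect(m[s][:,:2].astype(np.float32)))
s=(Z>115);print('heel',m[s].mean(0),s.sum())
for (u,v) in [(358,228),(356,228),(360,228),(340,224),(335,220),(384,216)]: print(u,v,W[v,u])
E
```

```text
[ 570. -276.   87.] 603
((562.0904541015625, -253.6983642578125), (160.50225830078125, 181.67608642578125), 49.41879653930664) [[ 441. -256.]
 [ 579. -374.]
 [ 683. -252.]
 [ 545. -134.]]
cap [ 573. -267.   94.] 517 ((561.5536499023438, -250.2816619873047), (159.04698181152344, 183.93765258789062), 48.76129913330078)
heel [ 574. -296.  122.] 336
358 228 [ 540. -220.   92.]
356 228 [ 546. -225.   14.]
360 228 [ 541. -227.   88.]
340 224 [ 551. -160.  108.]
335 220 [ 572. -155.    9.]
384 216 [ 577. -296.  126.]
```

View pics/c1.png

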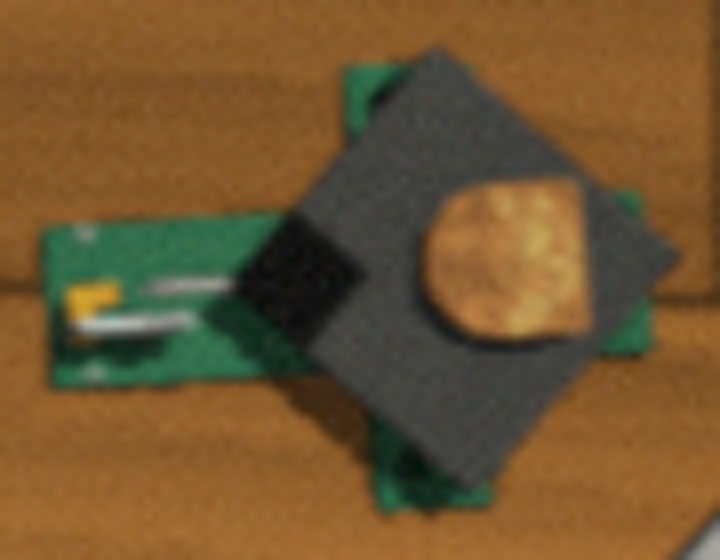

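```bash
cat >> h.py <<'E'
def ray(d,u,v,z):
    f=210/np.tan(np.radians(d['vertical_fov'])/2); R=np.array(d['R']);t=np.array(d['t'])
    c=-R.T@t; r=R.T@np.array([(u-d['cx'])/f,(v-d['cy'])/f,1]); return c+r*(z-c[2])/r[2]
E
python3 - <<'E'
from h import *
from scipy.spatial.transform import Rotation as Ro
d=get_image('top'); k=lambda u,v,z: ray(d,320+(u+.5)/8-.5,185+(v+.5)/8-.5,z)
cap=k(302,278,95); L,R,T,B=[k(*c,90) for c in [(235,283),(683,255),(440,48),(475,488)]]
print(cap,L,R,T,B,(L+R)/2,(T+B)/2); y=(L-R)[:2]; print(np.degrees(np.arctan2(y[1],y[0])),np.linalg.norm(y),np.linalg.norm(cap-(L+R)/2))
x=(B-T)[:2]; print(np.degrees(np.arctan2(x[1],x[0])))
d=get_image('wrist'); print(np.array(d['R']),-np.array(d['R']).T@np.array(d['t']),d['vertical_fov'])
s=read_state(); M=Ro.from_euler('xyz',s['tool_rot']).as_matrix(); print(s['eef_pos'],M)
cv2.imwrite('pics/w0.png',d['pixels'][:,:,::-1])
E
```

```text
[ 567.92205829 -216.98461724   95.        ] [ 565.82770948 -190.90868821   90.        ] [ 580.55045523 -370.64264872   90.        ] [ 662.47979091 -272.98772404   90.        ] [ 485.60055461 -287.19357698   90.        ] [ 573.18908236 -280.77566846   90.        ] [ 574.04017276 -280.09065051   90.        ]
94.68287702423868 180.3359526078617 64.20311331166333
-175.4082111040462
[[ 0.24084731 -0.97055948 -0.00262237]
 [-0.93515145 -0.23278219  0.26702849]
 [-0.25977747 -0.06186078 -0.96368507]] [ 222.27692944 -614.6682265   372.15386448] 67.91427819911884
[ 156.89163175 -630.61221246  404.14619015] [[ 9.70430897e-01  2.41378956e-01 -2.71391276e-04]
 [ 2.41379108e-01 -9.70430247e-01  1.12359269e-03]
 [ 7.84532864e-06 -1.15587725e-03 -9.99999332e-01]]
```

Everything measured matches the given sizes: the plate diagonal is 180 against 184, and hinge to cap is 64 against 63.5. The cap is at (568,-217) and the gauge's +y points at 94.7°. I'll move in high with the fingers shut.

Emit:
{"method": "jog_arm", "body": {"steps": [[-1,0.083,-0.05,0,0,0,0],[-1,0.083,-0.05,0,0,0,0],[-1,0.083,-0.05,0,0,0,0],[-1,0.083,-0.05,0,0,0,0],[-1,0.083,-0.05,0,0,0,0],[-1,0.083,-0.05,0,0,0,0],[-1,0.083,-0.05,0,0,0,0],[-1,0.083,-0.05,0,0,0,0],[-1,0.083,-0.05,0,0,0,0],[-1,0.083,-0.05,0,0,0,0]]}}

```text
clock: 1.45
eef_pos: [500.2, -286.8, 404.7]
tool_rot: [3.141, 0.0, 0.244]
force: [-0.1, -0.6, -0.0]
width: 0.0
gripper_force: 0.0
```

Emit:
{"method": "jog_arm", "body": {"steps": [[-1,0,0,0,0,0,-0.09],[-1,0,0,0,0,0,-0.09],[-1,0,0,0,0,0,-0.09],[-1,0,0,0,0,0,-0.09],[-1,0,0,0,0,0,-0.09],[-1,0,0,0,0,0,-0.09],[-1,0,0,0,0,0,-0.09],[-1,0,0,0,0,0,-0.0745]]}}

```text
clock: 2.45
eef_pos: [499.2, -288.1, 404.6]
tool_rot: [-3.141, -0.0, 1.658]
force: [-0.0, 0.2, -0.2]
width: 0.1
gripper_force: 0.0
```

Emit:
{"method": "jog_arm", "body": {"steps": [[-1,0.043,0.05,0.043,0,0,0],[-1,0.043,0.05,0.043,0,0,0],[-1,0.043,0.05,0.043,0,0,0],[-1,0,0,0,0,0,0]]}}

```text
clock: 2.95
eef_pos: [569.9, -214.4, 338.4]
tool_rot: [-3.14, -0.003, 1.658]
force: [-0.6, -0.7, 0.4]
width: -0.1
gripper_force: 0.0
```

```bash
python3 - <<'E'
from h import *
p,W=grab('wrist'); np.save('w1.npy',W); cv2.imwrite('pics/w1.png',p[:,:,::-1]); s=read_state(); print(s['eef_pos'],s['tool_rot'])
E
```

```text
[ 569.07793862 -216.39574898  339.29237135] [-3.14003664e+00 -1.14553719e-03  1.65529116e+00]
```

View pics/w1.png

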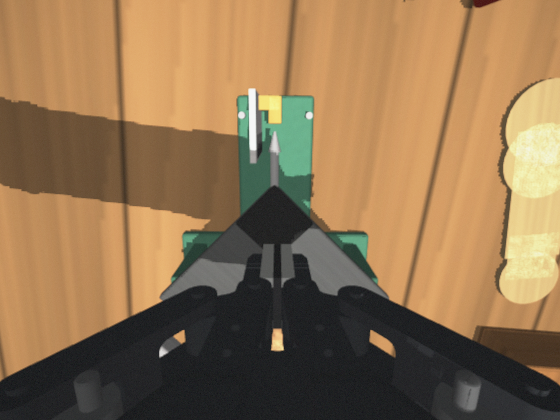

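The wrist view shows the shut fingers aligned with the cap, whose outer corner is at (275,188). The pointer tip is at (275,132) and the brass tab spans about (262-282, 96-123).

```bash
python3 - <<'E'
from h import *
np.set_printoptions(precision=1,suppress=True,linewidth=220)
W=np.load('w1.npy'); p=cv2.imread('pics/w1.png').astype(int)
print(W[94:128:2,258:286:2,2])
br=(p[...,1]>130)&(p[...,0]<90)&(p[...,2]>170); br[:90]=0;br[128:]=0;br[:,:258]=0;br[:,288:]=0
z=W[br]; print(br.sum(),np.nanmedian(z,0),np.nanpercentile(z[:,2],[5,25,50,75,95]))
for n,(a,b,c,d) in dict(strip=(92,150,250,256),cap=(198,215,262,290),ptr=(145,185,273,277),plate=(270,285,205,225),base=(160,190,295,308)).items():
    q=W[a:b,c:d].reshape(-1,3); print(n,np.nanmedian(q,0),np.nanmax(q[:,2]))
v,u=np.where(br); print(u.min(),u.max(),v.min(),v.max())
for r,c in [(132,275),(134,275),(140,275),(188,275)]: print(W[r,c])
E
```

```text
[[65.1 -2.2 -2.4 -0.8 -0.9 -0.9 -0.3 -0.6 -1.6 -2.  -1.  -1.2 -1.4 -0.7]
 [65.4 64.5 64.9 64.4 64.2 64.9 65.5 64.2 64.8 64.9 65.  63.3  9.7 10.3]
 [64.6 65.  62.8 63.6 64.6 64.2 64.6 64.4 64.8 64.8 64.4 64.9 10.9 10.7]
 [65.2 65.3 65.6 65.8 64.  65.7 65.  64.2 65.  63.8 65.  64.7 11.1 10.6]
 [65.4 64.1 64.2 64.8 64.6 65.1 64.9 66.5 65.2 65.1 64.7 66.1 10.2 11.8]
 [65.8 64.8 64.7 63.7 64.7 64.9 65.6 64.8 64.1 63.4 65.1 64.8 10.1 10.4]
 [65.9 64.8 64.5 63.9 64.6 65.3 65.9 65.  63.3 64.9 64.9 64.3 10.  11.4]
 [67.3 65.5 64.5 63.8 63.6 65.2 63.9 64.2 63.8 64.3 64.7 65.5 12.1  9.8]
 [66.  39.  20.2 19.  20.2 63.1 63.7 66.3 64.1 64.8 65.3 64.9 10.9 11.2]
 [66.8 38.2 21.3 19.8 20.9 63.9 66.  65.5 63.7 64.6 64.8 64.4 10.  11.1]
 [67.6 38.8 20.1 20.4 22.  63.1 64.2  nan 64.1 65.  64.4 63.6 10.4 12.2]
 [66.7 40.1 19.7 20.1 21.  64.2 65.5 64.3 65.7 64.8 64.9 64.  11.  10.4]
 [68.2 39.5 19.8 20.1 20.3 64.6 64.4 63.6 64.2 64.6 64.  65.  10.  11.4]
 [67.7 41.5 21.2 20.7 21.2 63.7 64.  65.9 63.9 64.6 65.  64.4  9.2 11.5]
 [69.7 40.1 20.8 21.2 21.1 19.7 63.4 64.9 64.5 65.4 64.  63.7 10.3 11.2]
 [68.  40.9 19.9 19.9 20.8 20.4 20.2 21.2 19.5  nan 20.  10.1 10.1 11.7]
 [68.3 40.6 20.  20.7 20.  20.5 21.2 20.1 19.9 22.2 21.6 11.5 11.9 11.2]]
15 [ 556.4 -141.7   63.9] [-0.8 63.1 63.9 64.5 64.8]
strip [ 547.9 -148.   100.9] 103.14034689772978
cap [ 567.3 -204.7   93.9] 95.83586191889671
ptr [ 564.2 -176.5   88. ] 90.46938063401032
plate [ 525.4 -266.8   88.8] 90.35555914597501
base [ 590.3 -193.9   10.8] 13.300711411947754
268 282 90 121
[ 562.7 -154.3   86.1]
[ 562.8 -155.7   86. ]
[ 563.1 -159.6   87.4]
[ 565.9 -191.9   93.8]
```

The tab top is at about 65.7 mm after taking out a 1.1 mm depth bias, which puts its middle at about 60.7. The pointer therefore has to drop about 25 mm, for a tip z near 84 at full press. I'll descend to just above the cap.

Emit:
{"method": "jog_arm", "body": {"steps": [[-1,0,0,0.04,0,0,0],[-1,0,0,0.04,0,0,0],[-1,0,0,0.04,0,0,0],[-1,0,0,0,0,0,0],[-1,0,0,0,0,0,0]]}}

```text
clock: 3.62
eef_pos: [568.8, -218.5, 281.3]
tool_rot: [3.14, 0.001, 1.652]
force: [0.8, -0.7, -0.6]
width: 0.3
gripper_force: 0.0
```

Emit:
{"method": "jog_arm", "body": {"steps": [[-1,0,0,0.008,0,0,0],[-1,0,0,0.008,0,0,0],[-1,0,0,0.008,0,0,0],[-1,0,0,0,0,0,0],[-1,0,0,0,0,0,0]]}}

```text
clock: 4.25
eef_pos: [568.8, -217.6, 268.5]
tool_rot: [3.141, 0.0, 1.653]
force: [-0.8, 0.1, 4.3]
width: 0.0
gripper_force: 1.9
```

```bash
cat > look.py <<'E'
from h import *
import sys
np.set_printoptions(precision=1,suppress=True,linewidth=220)
s=read_state(); print(s['clock'],s['eef_pos'],s['force'],'tip',s['eef_pos'][2]-173)
p,W=grab('wrist'); cv2.imwrite(f'pics/{sys.argv[1]}.png',p[:,:,::-1]); np.save('w2.npy',W)
# project onto gauge axes
c=np.array([568.2,-218.3]); yd=np.array([-.084,.9965]); xd=np.array([.9965,.084])
q=W[...,:2]-c; a=q@yd; b=q@xd; Z=W[...,2]
def m(y0,y1,x0,x1,z0,z1):
    k=(a>y0)&(a<y1)&(b>x0)&(b<x1)&(Z>z0)&(Z<z1); return k.sum(),np.nanmedian(Z[k]) if k.any() else None
for y in range(24,66,4): print('rod',y,m(y,y+4,-1.2,1.2,45,98),end=' ')
print(); print('tab',m(69,76,-2,6,45,80),'strip',m(60,90,-16,-8,98,106),'base',m(20,60,12,18,0,20))
E
python3 look.py w2
```

```text
4.25 [ 568.8 -217.6  268.5] [-0.8  0.1  4.3] tip 95.5484482230317
rod 24 (np.int64(45), np.float64(93.81355204543324)) rod 28 (np.int64(50), np.float64(87.90275547989091)) rod 32 (np.int64(38), np.float64(87.5797121177367)) rod 36 (np.int64(42), np.float64(87.64281046193992)) rod 40 (np.int64(39), np.float64(87.59888034049317)) rod 44 (np.int64(43), np.float64(87.68440634885935)) rod 48 (np.int64(41), np.float64(88.16804310042512)) rod 52 (np.int64(52), np.float64(88.31420732214669)) rod 56 (np.int64(52), np.float64(87.28749869271084)) rod 60 (np.int64(46), np.float64(86.39656225091616)) rod 64 (np.int64(7), np.float64(85.53559970584291)) 
tab (np.int64(131), np.float64(64.73735333475759)) strip (np.int64(675), np.float64(100.92370863472375)) base (np.int64(467), np.float64(10.824038818434925))
```

Contact was made at the expected height, with 4.3 N at the cap top. I'll press about 8 mm and then measure.

Emit:
{"method": "jog_arm", "body": {"steps": [[-1,0,0,0.004,0,0,0],[-1,0,0,0.004,0,0,0],[-1,0,0,0.004,0,0,0],[-1,0,0,0.004,0,0,0],[-1,0,0,0,0,0,0]]}}

```text
clock: 4.92
eef_pos: [568.9, -217.0, 261.2]
tool_rot: [3.141, -0.0, 1.653]
force: [-3.3, 2.4, 10.5]
width: -0.2
gripper_force: 5.5
```

```bash
python3 look.py w3
```

```text
4.925 [ 568.9 -217.   261.2] [-3.3  2.4 10.5] tip 88.22016369063601
rod 24 (np.int64(48), np.float64(82.42651573543309)) rod 28 (np.int64(45), np.float64(76.12270339927619)) rod 32 (np.int64(31), np.float64(75.66224733768533)) rod 36 (np.int64(32), np.float64(75.24725084421308)) rod 40 (np.int64(32), np.float64(74.50617634668814)) rod 44 (np.int64(32), np.float64(74.12667666796628)) rod 48 (np.int64(32), np.float64(73.77951387059312)) rod 52 (np.int64(35), np.float64(73.79284400947327)) rod 56 (np.int64(32), np.float64(72.21565229877433)) rod 60 (np.int64(30), np.float64(70.49060081579518)) rod 64 (np.int64(0), None) 
tab (np.int64(142), np.float64(64.52119474376536)) strip (np.int64(766), np.float64(100.825634514364)) base (np.int64(481), np.float64(10.866483042331426))
```

The pointer is down about 16 mm and needs about 9 more, which is about 3.7 mm at the tip.

Emit:
{"method": "jog_arm", "body": {"steps": [[-1,0,0,0.0025,0,0,0],[-1,0,0,0.0025,0,0,0],[-1,0,0,0.002,0,0,0],[-1,0,0,0,0,0,0]]}}

```text
clock: 5.48
eef_pos: [568.9, -216.9, 258.1]
tool_rot: [3.141, -0.0, 1.653]
force: [-4.0, 1.1, 13.3]
width: 0.0
gripper_force: 6.7
```

```bash
python3 look.py w4
```

```text
5.475 [ 568.9 -216.9  258.1] [-4.   1.1 13.3] tip 85.1130662153875
rod 24 (np.int64(43), np.float64(77.70169256232205)) rod 28 (np.int64(36), np.float64(71.2770598166129)) rod 32 (np.int64(32), np.float64(70.33088849435404)) rod 36 (np.int64(32), np.float64(69.41196407667032)) rod 40 (np.int64(32), np.float64(69.06003828610379)) rod 44 (np.int64(32), np.float64(68.2848732700481)) rod 48 (np.int64(32), np.float64(67.96959257455197)) rod 52 (np.int64(32), np.float64(67.18016180129848)) rod 56 (np.int64(36), np.float64(65.3105067628205)) rod 60 (np.int64(19), np.float64(63.37127321561532)) rod 64 (np.int64(0), None) 
tab (np.int64(164), np.float64(64.5098028664662)) strip (np.int64(805), np.float64(100.93207381351853)) base (np.int64(495), np.float64(10.826149095333035))
```

View pics/w4.png

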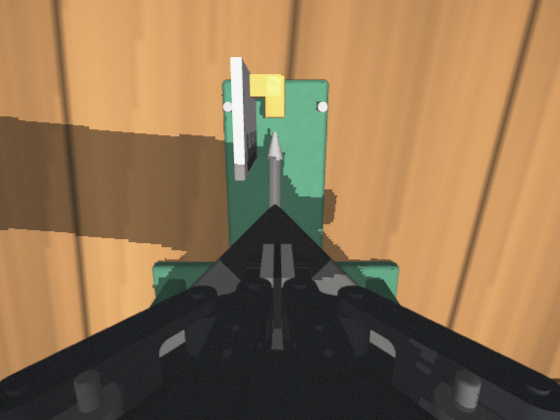

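The picture shows the pointer tip at (275,132) and the tab at (275,75-117), both undisturbed. The drop is about 22.8 mm, which is about 2.5 short of the middle of the tab. I'll press 1 mm more and hold.

Emit:
{"method": "jog_arm", "body": {"steps": [[-1,0,0,0.002,0,0,0],[-1,0,0,0,0,0,0],[-1,0,0,0,0,0,0],[-1,0,0,0,0,0,0],[-1,0,0,0,0,0,0],[-1,0,0,0,0,0,0],[-1,0,0,0,0,0,0],[-1,0,0,0,0,0,0],[-1,0,0,0,0,0,0]]}}

```text
clock: 6.65
eef_pos: [568.9, -217.0, 257.3]
tool_rot: [3.141, -0.0, 1.653]
force: [-4.8, 2.8, 13.5]
width: 0.1
gripper_force: 7.0
```

```bash
python3 look.py w5
```

```text
6.65 [ 568.9 -217.   257.3] [-4.8  2.8 13.5] tip 84.27599027024036
rod 24 (np.int64(41), np.float64(76.2818326569681)) rod 28 (np.int64(35), np.float64(69.8020889446045)) rod 32 (np.int64(32), np.float64(68.44056792407105)) rod 36 (np.int64(30), np.float64(68.18317290272991)) rod 40 (np.int64(32), np.float64(67.29982868249783)) rod 44 (np.int64(34), np.float64(66.42483928122685)) rod 48 (np.int64(30), np.float64(66.5198887339705)) rod 52 (np.int64(34), np.float64(65.21068180866716)) rod 56 (np.int64(34), np.float64(63.36078261886949)) rod 60 (np.int64(16), np.float64(61.72821084121341)) rod 64 (np.int64(0), None) 
tab (np.int64(154), np.float64(64.59521258888736)) strip (np.int64(808), np.float64(100.93032707734498)) base (np.int64(505), np.float64(10.91550271824095))
```

The drop is now about 24.8 mm against a target of 25.3, so the pointer is level, and it has been held for over 1 s. Now I'll let go gently.

Emit:
{"method": "jog_arm", "body": {"steps": [[-1,0,0,-0.006,0,0,0],[-1,0,0,-0.006,0,0,0],[-1,0,0,-0.006,0,0,0],[-1,0,0,-0.01,0,0,0],[-1,0,0,-0.04,0,0,0],[-1,0,0,-0.06,0,0,0],[-1,0,0,0,0,0,0],[-1,0,0,0,0,0,0],[-1,0,0,0,0,0,0],[-1,0,0,0,0,0,0]]}}

```text
clock: 7.95
eef_pos: [568.6, -217.5, 318.9]
tool_rot: [-3.14, -0.001, 1.653]
force: [0.5, 0.6, -0.8]
width: -0.3
gripper_force: 0.0
```

```bash
python3 look.py w6
```

```text
7.95 [ 568.6 -217.5  318.9] [ 0.5  0.6 -0.8] tip 145.87789027735676
rod 24 (np.int64(20), np.float64(93.56028036066523)) rod 28 (np.int64(21), np.float64(88.07805486930503)) rod 32 (np.int64(18), np.float64(87.76415679818294)) rod 36 (np.int64(18), np.float64(87.45532322685986)) rod 40 (np.int64(21), np.float64(87.72841097352403)) rod 44 (np.int64(18), np.float64(87.92713259538881)) rod 48 (np.int64(18), np.float64(88.23088747401013)) rod 52 (np.int64(28), np.float64(88.75785651506936)) rod 56 (np.int64(24), np.float64(87.73736111179741)) rod 60 (np.int64(26), np.float64(86.586796612972)) rod 64 (np.int64(6), np.float64(85.15210069120171)) 
tab (np.int64(87), np.float64(64.60661938939035)) strip (np.int64(336), np.float64(100.94138219546011)) base (np.int64(318), np.float64(10.814387046187171))
```

The plate is fully back up, the tab hasn't moved, and the arm is clear, so I'm handing in.

```bash
python3 -c "
from cell import *
print(finish_job())"
```

```text
the job is handed in; nothing more can be done
None
```

I pressed the heel gauge's cap until its pointer was level with the brass tab (about 0.5 mm off the tab's middle), held it there for about a second and released it; the plate sprang fully back, the tab did not move, and the job is handed in, though the hand-in gave no verdict.

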